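Lever the stuck heater block up its guide pins

TASK

The aluminium block of the dry-block heater is stuck down on its two guide pins. Slide the tip of the flat pry bar under the block's overhanging edge with the bar lying across the fulcrum block, and lever the block all the way up, pressing it home against the pin heads with about 60 N at its edge (over 75 N would strain the pins). Then take the bar out and lay it flat on the worktop off the heater; keep the hand off the heater and leave the other things where they stand.

Things in the scene. Friction and masses are not known exactly. Their poses are not given: they have to be found in the camera images.
- bar_mid (a point): Middle of the pry bar, a flat straight steel bar 240 mm long, 280 g, loose, lying along its own y axis: +y to the bare tip, -y to the handle end, z up out of its upper side. The black ribbed handle sleeve runs from 120 mm on the handle side of this point to 15 mm on the tip side and is 24 mm wide (x), 11 mm thick. The whole underside is flat, 5.5 mm below this point.
- bar_tip (a point): Middle of the bar's tip face, 120 mm from bar_mid along +y and 3.5 mm above the flat underside; same axes. The bare steel part (the last 105 mm to the tip) is 20 mm wide and 7 mm thick. The bar balances about 10 mm to the handle side of bar_mid.
- block_lip (a point): Middle of the lower edge of the block's pry face, rising with it. Aluminium block 110 (x) x 100 (y) x 46 mm high, four vial wells in its top; the pry face looks along -y to the fulcrum, x runs along the edge, z up. Below the edge, while the block is down, is an open gap 18 mm high over the foot plate (top 10 mm above the worktop) and 35 mm deep (+y), up to the hot plate.
- fulcrum_top (a point): Highest line (middle) of the fulcrum block, a dark steel block with a round top (9 mm radius, 46 mm long along x), fixed on the heater's foot plate in front of the pry face; its top is 31 mm above the worktop. Same axes as the block_lip within a few degrees; it stands 55 to 65 mm out from the lip.
- block (a joint): Height (m) by which the block has been raised on its guide pins: 0 down, 0.008 with its top against the pin heads, which are the rigid stop. The pins grip the block: raising it takes about 38 to 48 N at the lip (its weight varies), and it stays at whatever height it is left.
- heater: Dry-block heater, fixed: foot plate 140 (x) x 250 (y) x 10 mm; origin on its underside, 5 mm to +y of the middle. Block round x = 0, y = +5 mm; fulcrum near y = -105 mm; white control housing 136 x 46 mm, 70 mm high, at y = +95 mm. Two steel guide pins at x = +-44 mm, y = 0 pass through the block; their heads reach 89 mm above the worktop.
- pry_bar: The whole pry bar; origin on its underside below bar_mid, same axes. Its tip's push on the block is the push on the handle times the ratio of the arms on either side of the fulcrum, plus about 2 N from the bar's own weight; it should reach about 60 N, with the block at the pin heads, and stay under 75 N.
- fulcrum: The fulcrum block; origin at the middle of its underside on the foot plate, 21 mm below fulcrum_top.
- beaker: Bystander: clear beaker, 55 mm wide, 70 mm high; leave it.
- tape_roll: Bystander: roll of tape lying flat, 75 mm across; leave it.
- spanner: Bystander: open-end spanner 161 mm long, 6 mm thick (not the pry bar); leave it.
- petri_dish: Bystander: shallow clear dish, 57 mm; leave it.
- timer: Bystander: bench timer 62 x 62 x 18 mm; leave it.

How it is judged:
On the way, in this order (a step that is already met when the one before it is completed fails the run):
1. the bar's tip is at least 8 mm under the block's edge, with the bar resting on the fulcrum (y of bar_tip in the frame of block_lip above 0.008 m and z of bar_tip in the frame of block_lip below 0 m and contact force between pry_bar and fulcrum above 0.5 N), for 0.1 s.
2. the bar, bearing on the fulcrum, has raised the block to the pin heads (to within 1.5 mm) and presses it home with more than 51 N at its edge (value of joint block above 0.0065 m and contact force between pry_bar and fulcrum above 5 N and contact force between pry_bar and heater above 51 N), for 0.1 s.
At the end, for the whole second after the job is handed in: The block stands raised on its pins to within 1.5 mm of the pin heads, and the pry bar lies at rest flat on the worktop (its middle and its tip under 9 mm high), touching neither heater nor fulcrum (value of joint block above 0.0065 m and height (world z) of each of bar_mid, bar_tip below 0.009 m and contact force between pry_bar and heater below 0.1 N and contact force between pry_bar and fulcrum below 0.1 N and linear speed of pry_bar below 0.02 m/s).
It fails at once if the bar bears on the heater (block included) with more than 76 N (contact force between pry_bar and heater above 76 N).
It fails at once if the hand or arm pushes on the heater or its block (over 2 N) (contact force between any of the fingers, the arm and heater above 2 N).
It fails at once if the beaker, tape roll, spanner, petri dish or timer is moved by more than 30 mm (distance of any of beaker, tape_roll, spanner, petri_dish, timer from where it was at the start of the episode above 0.03 m).
It also fails if it takes over 67 s, if anything falls off the work surface, if the arm or the gripper's body presses on something with over 40 N, if the wrist force passes 120 N, or if a joint passes its speed limit or range.

ROBOT

A 6-joint arm with a two-finger parallel gripper is mounted at the origin on a cart in front of the work surface, level with it; the furniture and walls round the work are solid. World frame = base frame: x ahead of the robot, y to its left, z up, the work surface at z = 0. Lengths are in m, angles in rad, forces in N, time in s.
With the tool pointing down it reaches from about 0.225 to 0.875 m from the base axis. Payload 3.4 kg.
Tool frame: the origin (TCP) lies on the centre line of the jaws, within the pads' length; the fingertips stand 11 mm ahead of it and the grasp point (between the pads) lies 8 mm behind it; z points along the fingers, y is the line along which they close (so a half turn about z gives the same grasp; the last joint's range is limited). The gripper opens to 85 mm and grips with 20 to 120 N. Pads are 22 mm wide; open, the fingers measure 114 mm over their backs; the gripper's body (76 mm by 85 mm) begins 54 mm behind the grasp point. The pads swing forward as they close: fully open they stand 13 mm farther back than shut.
Start: joints at [-1.466, 0.276, 1.505, -0, 1.361, -0.121], TCP at [0.129, -0.56, 0.242] pointing down, gripper open.
Joint ranges: [-2.89, 2.89], [-0.75, 2.08], [0.22, 2.7], [-1.18, 4.32], [0.11, 2.71], [-2.7, 2.7]. Speed limits (rad/s): [2.57, 2.57, 3.14, 3.14, 3.14, 3.14].

INTERFACE

Orientations are given as a unit quaternion [w, x, y, z].
In Python, from rig import manip, eyes, job gives the robot as it stands.
- The arm moves only by the tool drive_tool, never from a script. Its argument "rows" is a list of rows, each a list of 3 entries, a list of its own where there are three numbers: the turn, a rotation vector about the world's x, y, z in rad, then the shift along the world's x, y, z in cm, then the finger opening in cm, from 0 to 8.54. A call has 1 to 8 rows; each row shifts and turns the commanded pose from where the row before left it; what a row does not reach is not made up. A row lasts 1/8 s, in which the tool goes at most 62.5 mm and 10.7 degrees, less where a joint would pass 70% of its speed; a pose out of reach is approached as far as the arm can. A call is refused whole if a number of a shift passes 6.25 or a number of a turn 0.188, either way. A call with a gripper value outside its range is refused whole. The fingers move at their own pace and stop on an object; "force" is the grip in N (left out, the last holds). Time passes only in rows, so rows that do not move let the fingers close. It gives the time, the measured TCP pose, the force, the opening and the grip force at its end, in the units of the state.
- manip.get_state(): the state, without advancing time (a new reading comes with each control period).
- eyes.get_image(name): name is "scene" or "top" or "wrist"; returns the picture (400x640x3 uint8, red, green, blue); there is no depth.
- eyes.get_calibration(name): a dict with "camera_matrix" (3x3 intrinsics, pixels), "k1" (the pictures are not rectified: a ray, as slopes to the right and down, at radius r is drawn at 1 + k1 r^2 times it, then the intrinsics apply), "view" (4x4, takes a point from world to camera coordinates). Camera axes: x right, y up, looking along -z (the intrinsics and any distortion apply to the point x, -y, -z); pixel columns grow to the right and rows downward; lengths in m; the calibration is good to about 2 mm. A picture is of the moment at which its call begins: read the wrist's pose just before it. get_calibration takes no time and is no camera call; for the wrist camera it gives the pose at the moment of the call.
- job.sign_off(): hands the job in; it is judged then, once.
The state is a dict: "clock": time; "qpos": joint angles; "qd": joint speeds; "effort": joint torques, N m; "position": TCP position; "ee_rot": TCP orientation; "contact_force": force on the tool from outside, world axes, zero at the start; "moment": the same for the moment, N m; "width": finger opening in m; "gripper_force": force on a finger pad.
Only numpy, scipy, OpenCV 4.12 (cv2) and the standard library are available. Lean on these libraries where they do the work, as an engineer would, in place of code of your own. Each camera call takes 0.05 s, during which the arm holds its last target. There are 200 camera calls.

## Working session

There is one attempt and no reset: what is moved stays moved. The work goes in short steps, Python scripts to look and compute and a tool call to move; the robot and the scene stay as the last step left them, time stands still between calls to the robot, and variables do not carry over. Pictures are saved under pics/ and viewed, at most 14 in all, crops included, and the job is handed in when it is done.

Besides the shell and the picture viewer there is one more tool, called in YAML: its name, and indented under it one key for each argument. drive_tool: Moves the arm, as the interface text tells. Its arguments: {"type":"object","properties":{"rows":{"type":"array"},"force":{"type":"number"}},"required":["rows"]}

```bash
mkdir -p pics; ls; cat > h.py <<'E'
import numpy as np, cv2
from rig import manip, eyes, job
def snap(cam,fn):
    c=eyes.get_calibration(cam); im=eyes.get_image(cam)
    cv2.imwrite('pics/'+fn,im[:,:,::-1]); np.savez('pics/'+fn+'.npz',K=c['camera_matrix'],k1=c['k1'],V=c['view']); return im
def world(fn,px,z):
    d=np.load('pics/'+fn+'.npz'); K=d['K'];k1=float(d['k1']);V=d['V']
    out=[]
    for (u,v),zz in zip(np.atleast_2d(px),np.broadcast_to(z,len(np.atleast_2d(px)))):
        p=cv2.undistortPoints(np.array([[[u,v]]],float),K,np.array([k1,0,0,0,0.]))[0,0]
        R=V[:3,:3];o=-R.T@V[:3,3]; r=R.T@np.array([p[0],-p[1],-1])
        out.append(o+r*(zz-o[2])/r[2])
    return np.array(out)
def proj(fn,P):
    d=np.load('pics/'+fn+'.npz'); K=d['K'];k1=float(d['k1']);V=d['V']
    Q=np.atleast_2d(P)@V[:3,:3].T+V[:3,3]; Q=Q*[1,-1,-1]
    return cv2.projectPoints(Q,np.zeros(3),np.zeros(3),K,np.array([k1,0,0,0,0.]))[0][:,0]
E
python3 - <<'E'
from h import *
snap('top','top1.png');snap('scene','scene1.png');print(manip.get_state())
E
```

```text
pics
{'clock': 0.1, 'qpos': array([-1.46599755e+00,  2.76538853e-01,  1.50600114e+00,  8.19293436e-06,
        1.36074419e+00, -1.20971018e-01]), 'qd': array([-0.00080743, -0.00037767, -0.00330006, -0.00077594,  0.00039529,
       -0.00059081]), 'effort': array([ 1.75648849e-03, -4.17700446e+01, -2.46404403e+01, -2.33321407e-04,
        5.71538534e-03,  1.41873670e-05]), 'position': array([ 0.12868247, -0.55993966,  0.24152432]), 'ee_rot': array([-8.45707250e-04,  9.93635004e-01,  1.12644409e-01,  1.08444739e-05]), 'contact_force': array([ 0.02025847, -0.67858778, -0.04890307]), 'moment': array([-0.02487924,  0.0141766 , -0.02994684]), 'gripper_force': 0.0, 'width': 0.08608962736325201}
```

View pics/top1.png

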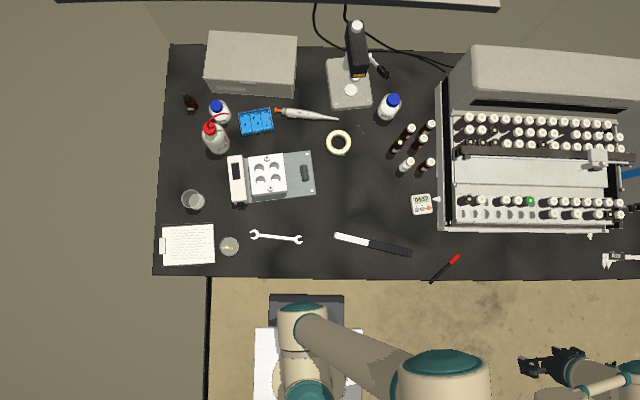

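View pics/scene1.png

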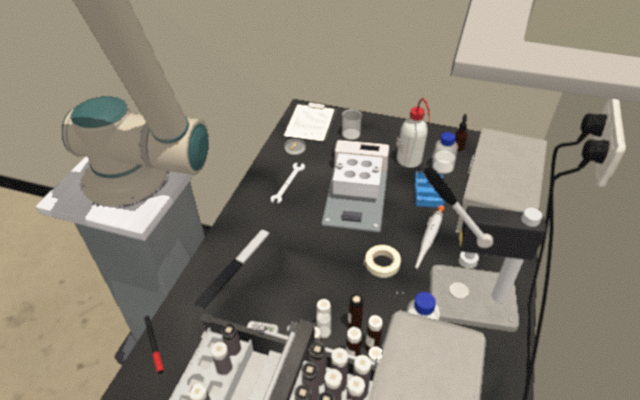

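The top view shows the bar with its tip at about (335,237) and handle end at (411,253). The heater's housing is at (237,180), the block at (267,175) and the fulcrum at (305,172). The scene view agrees.

```bash
python3 - <<'E'
from h import *
np.set_printoptions(precision=4,suppress=True)
f='top1.png'
print(world(f,[(335.5,236.5),(411,252.5)],.007))
# foot plate corners on right, fulcrum, 
print(world(f,[(312,151),(317,195)],.01), world(f,[(305,172)],.031))
print(world(f,[(283,153),(287,194),(249,157),(252,199)],.056))
print(eyes.get_calibration('top')['camera_matrix'], eyes.get_calibration('top')['k1'])
im=cv2.imread('pics/top1.png')[130:270,220:430]
cv2.imwrite('pics/c1.png',cv2.resize(im,None,fx=3.8,fy=3.8,interpolation=cv2.INTER_CUBIC))
E
```

```text
[[ 0.4211 -0.0725  0.007 ]
 [ 0.3773 -0.3014  0.007 ]]
[[ 0.6803  0.0037  0.01  ]
 [ 0.5446 -0.0144  0.01  ]] [[0.6103 0.0235 0.031 ]]
[[0.6608 0.0897 0.056 ]
 [0.5393 0.0742 0.056 ]
 [0.6462 0.1892 0.056 ]
 [0.5222 0.1751 0.056 ]]
[[411.9579   0.     314.1485]
 [  0.     411.9579 195.6756]
 [  0.       0.       1.    ]] -0.10124857807870906
```

View pics/c1.png

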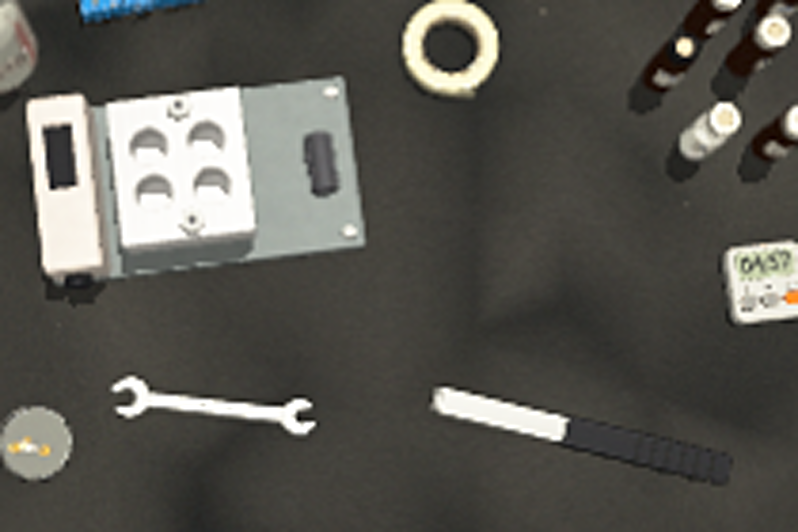

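drive_tool:
  rows:
    - [[0, 0, 0.144], [3.3, 4.1, -1.1], 8.5]
    - [[0, 0, 0.144], [3.3, 4.1, -1.1], 8.5]
    - [[0, 0, 0.144], [3.3, 4.1, -1.1], 8.5]
    - [[0, 0, 0.144], [3.3, 4.1, -1.1], 8.5]
    - [[0, 0, 0.144], [3.3, 4.1, -1.1], 8.5]
    - [[0, 0, 0.144], [3.3, 4.1, -1.1], 8.5]
    - [[0, 0, 0.144], [3.3, 4.1, -1.1], 8.5]
    - [[0, 0, 0.144], [3.3, 4.1, -1.1], 8.5]

```text
clock: 1.1
position: [0.3935, -0.2309, 0.1539]
ee_rot: [0.0, 0.77, 0.637, 0.0]
contact_force: [0.2, -0.1, -0.7]
width: 0.0847
gripper_force: 0.0
```

```bash
cat >> h.py <<'E'
from scipy.spatial.transform import Rotation as Rn
def st():
    s=manip.get_state(); q=s['ee_rot']; R=Rn.from_quat(np.r_[q[1:],q[0]]).as_matrix()
    np.set_printoptions(precision=4,suppress=True)
    print('t',s['clock'],'p',s['position'],'z',R[:,2],'y',R[:,1],'yaw_y',np.degrees(np.arctan2(R[1,1],R[0,1])),'F',s['contact_force'],'M',s['moment'],'w',s['width'],'g',s['gripper_force'],'q',s['qpos'])
    return s,R
E
python3 - <<'E'
from h import *
st(); snap('wrist','w1.png')
E
```

```text
t 1.1 p [ 0.3935 -0.2309  0.1539] z [ 0.0001 -0.0001 -1.    ] y [ 0.9823 -0.1873  0.0001] yaw_y -10.796057911053813 F [ 0.2057 -0.1405 -0.7318] M [ 0.0006 -0.0016 -0.0075] w 0.08473529319733154 g 0.0 q [-0.6834  0.1702  1.8863  0.      1.0849 -0.495 ]
```

View pics/w1.png

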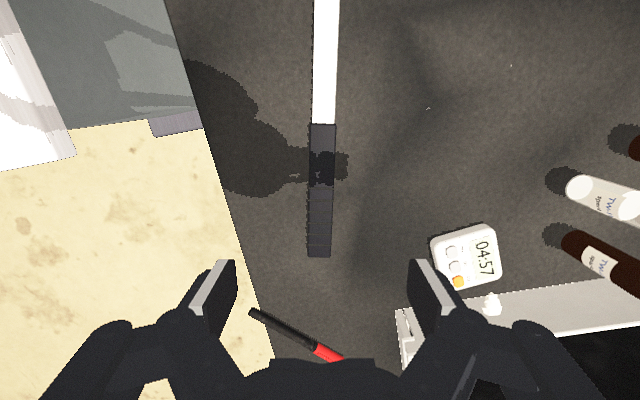

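The wrist view shows the sleeve's tip-side end at (310–336,124) and its outer end at (307–330,256). The bar lies nearly parallel to the fingers' plane and close to centred.

```bash
python3 - <<'E'
from h import *
np.set_printoptions(precision=4,suppress=True)
w=world('w1.png',[(323,124),(318.5,256)],.011);print(w)
d=w[0]-w[1];L=np.linalg.norm(d);d/=L;print(L,d,np.degrees(np.arctan2(-d[0],d[1])),'mid',w[0]-.015*d,'grasp',w[0]-.060*d)
E
```

```text
[[ 0.4049 -0.1728  0.011 ]
 [ 0.3758 -0.3016  0.011 ]]
0.13209354421083738 [0.2207 0.9753 0.    ] -12.750411526568598 mid [ 0.4016 -0.1874  0.011 ] grasp [ 0.3917 -0.2313  0.011 ]
```

drive_tool:
  rows:
    - [[0, 0, -0.034], [-0.2, 0, -4.7], 6]
    - [[0, 0, 0], [0, 0, -4.7], 5]
    - [[0, 0, 0], [0, 0, -4.5], 5]
    - [[0, 0, 0], [0, 0, -0.2], 2]
    - [[0, 0, 0], [0, 0, 0], 1]
    - [[0, 0, 0], [0, 0, 0], 1]
    - [[0, 0, 0], [0, 0, 0], 1]
    - [[0, 0, 0], [0, 0, 0], 1]
  force: 110

```text
clock: 2.15
position: [0.391, -0.2327, 0.014]
ee_rot: [0.001, 0.783, 0.622, 0.0]
contact_force: [-0.5, -0.8, -2.4]
width: 0.0205
gripper_force: 108.1
```

drive_tool:
  rows:
    - [[0, 0, 0], [0, 0, 2.5], 1]
    - [[0, 0, 0], [0, 0, 4], 1]
    - [[0, 0, 0.07], [5, 0.7, 3], 1]
    - [[0, 0, 0.07], [5, 0.7, 1], 1]
    - [[0, 0, 0.07], [5, 0.7, 0], 1]
    - [[0, 0, 0.07], [5, 0.7, 0], 1]
    - [[0, 0, 0.07], [5, 0.5, 0], 1]
    - [[0, 0, 0], [0, 0, 0], 1]

```text
clock: 3.15
position: [0.6444, -0.1989, 0.1177]
ee_rot: [0.001, 0.661, 0.75, 0.001]
contact_force: [-1.3, 0.7, -2.7]
width: 0.0206
gripper_force: 109.0
```

```bash
python3 - <<'E'
from h import *
st(); snap('wrist','w2.png')
E
```

```text
t 3.15 p [ 0.6444 -0.1989  0.1177] z [ 0.0029 -0.0004 -1.    ] y [0.9922 0.1249 0.0028] yaw_y 7.176262875599508 F [-1.3157  0.6707 -2.7347] M [-0.0541  0.0296  0.0275] w 0.020640441882864676 g 108.98300836697672 q [-0.4029  0.5037  1.4602  0.0008  1.1749 -0.5284]
```

View pics/w2.png

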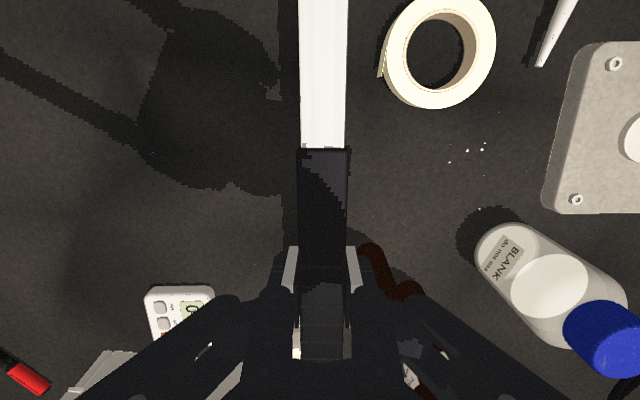

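The wrist view shows the bar held straight, with the sleeve end at (299–350,148) and the tip out of view. The heater is not visible. I'll fit the heater pose from the top view and check it against the scene view with overlays.

```bash
cat >> h.py <<'E'
from scipy.optimize import least_squares
def hpts(p,L):
    c,s=np.cos(p[2]),np.sin(p[2]); L=np.atleast_2d(L)
    return np.c_[p[0]+c*L[:,0]-s*L[:,1],p[1]+s*L[:,0]+c*L[:,1],L[:,2]]
E
python3 - <<'E'
from h import *
np.set_printoptions(precision=4,suppress=True)
cr=np.array([(344,77),(364,246),(107,103),(243,87),(256,232),(121,250)],float)
px=(cr+.5)/3.8-.5+[220,130]
L=np.array([(.07,-.12,.01),(-.07,-.12,.01),(.055,.055,.074),(.055,-.045,.074),(-.055,-.045,.074),(-.055,.055,.074)])
r=least_squares(lambda p:(proj('top1.png',hpts(p,L))-px).ravel(),[.6,.13,.13])
print(r.x,r.fun.reshape(-1,2)); H=r.x
pf=(np.array([322,163])+.5)/3.8-.5+[220,130]
F=world('top1.png',[pf],.028)[0]; print('fulc world',F)
c,s=np.cos(H[2]),np.sin(H[2]);d=F[:2]-H[:2];print('fulc in heater',c*d[0]+s*d[1],-s*d[0]+c*d[1])
lip=hpts(H,[(0,-.045,.028)])[0];print('lip',lip)
np.save('H.npy',H)
for cam,fn in(('scene','s2.png'),('top','t2.png')):
    im=snap(cam,fn)[:,:,::-1].copy()
    s_,R=st() if cam=='scene' else (s_,R)
    dB=np.array([-R[1,1],R[0,1],0]); g=s_['position']-[0,0,.007]
    for P,col in((L,(0,0,255)),(np.vstack([F,lip,hpts(H,[(.07,-.12,0),(-.07,-.12,0)])]),(0,255,0)),(np.array([g+.165*dB,g-.075*dB,g+.06*dB]),(255,0,0))):
        for u in proj(fn,P): cv2.drawMarker(im,tuple(int(round(x)) for x in u),col,0,5,1)
    x0,y0,x1,y1=(240,100,480,300) if cam=='scene' else (220,130,420,270)
    cv2.imwrite('pics/o_'+fn,cv2.resize(im[y0:y1,x0:x1],None,fx=3,fy=3,interpolation=cv2.INTER_CUBIC))
a=cv2.imread('pics/o_s2.png');b=cv2.imread('pics/o_t2.png')
b=b[:, :600]; w=720
cv2.imwrite('pics/both.png',cv2.resize(np.hstack([a,np.vstack([b,np.zeros((600-b.shape[0],600,3),np.uint8)])]),(800,364),interpolation=cv2.INTER_AREA))
E
```

```text
[0.5958 0.1241 0.1453] [[-1.991   0.3009]
 [-1.6061  0.7822]
 [ 1.287   0.2268]
 [-0.1772  0.3918]
 [ 0.7595 -0.4939]
 [ 1.5234 -1.0654]]
fulc world [0.6092 0.0254 0.028 ]
fulc in heater -0.0010700379529858268 -0.09959674694417492
lip [0.6024 0.0795 0.028 ]
t 3.25 p [ 0.64   -0.1989  0.1175] z [-0.0024  0.0007 -1.    ] y [ 0.9924  0.1232 -0.0023] yaw_y 7.074705102823465 F [-1.2971  0.4686 -2.6292] M [-0.0185  0.0314  0.0227] w 0.020431981262266596 g 108.98484361468945 q [-0.4049  0.5007  1.4661 -0.0004  1.1772 -0.5283]
```

View pics/o_s2.png

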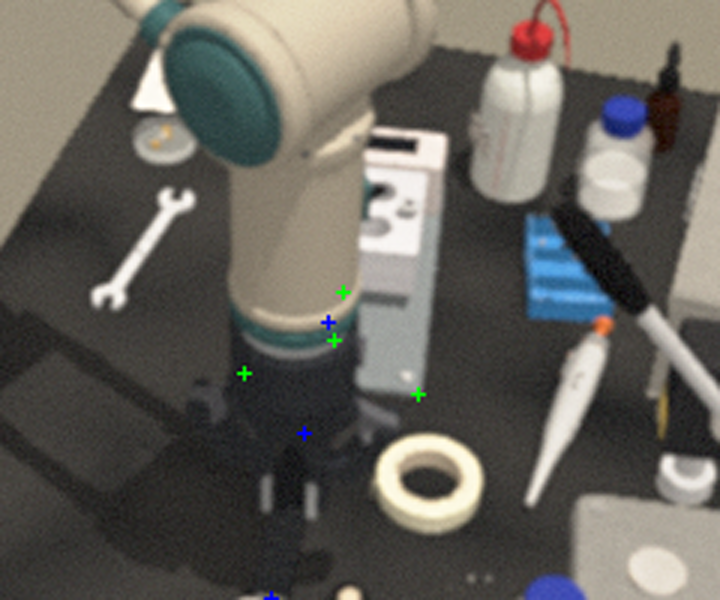

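The arm hides the bar in the scene view, though the heater markers fit. I'll check the bar's pitch in the hand numerically from w2.

```bash
python3 - <<'E'
from h import *
np.set_printoptions(precision=2,suppress=True)
im=cv2.imread('pics/w2.png',0)
for r in(3,40,80,120,140):
    w=np.where(im[r,270:370]>170)[0]+270; print(r,w.min(),w.max()+1, w.max()+1-w.min())
p=np.array([.6444,-.1989,.1177]); yaw=np.radians(7.18)
for zc in(-.004,-.007):
  for pit in(-6,-3,0,3):
    a=np.radians(pit); dB=np.array([-np.sin(yaw)*np.cos(a),np.cos(yaw)*np.cos(a),np.sin(a)]); n=np.array([np.cos(yaw),np.sin(yaw),0]); up=np.cross(n,dB)
    g=p+[0,0,zc]
    pts=[g+.060*dB+.0055*up+s*.012*n for s in(-1,1)]
    out=proj('w2.png',pts).ravel()
    q=[]
    for t in(.062,.080,.1,.12): 
        e=proj('w2.png',[g+t*dB+.0015*up+s*.01*n for s in(-1,1)]); q+= [e[0,1],e[1,0]-e[0,0]]
    print(zc,pit,out,np.array(q))
E
```

```text
3 298 348 50
40 299 347 48
80 300 346 46
120 301 345 44
140 301 344 43
-0.004 -6 [296.74 151.08 349.93 151.02] [146.07  43.24 105.41  44.55  57.2   46.12   5.41  47.82]
-0.004 -3 [296.21 152.45 350.58 152.39] [146.85  44.22 105.16  45.91  54.89  47.97  -0.14  50.23]
-0.004 0 [295.66 154.26 351.24 154.2 ] [148.05  45.24 105.44  47.34  53.15  49.93  -5.28  52.84]
-0.004 3 [295.1  156.53 351.91 156.47] [149.7   46.28 106.29  48.83  52.04  52.02  -9.89  55.69]
-0.007 -6 [297.23 149.91 349.34 149.85] [145.03  42.38 105.17  43.64  57.97  45.15   7.34  46.77]
-0.007 -3 [296.72 151.23 349.96 151.17] [145.77  43.33 104.92  44.95  55.75  46.91   2.02  49.07]
-0.007 0 [296.19 152.97 350.6  152.91] [146.92  44.3  105.18  46.31  54.08  48.79  -2.88  51.57]
-0.007 3 [295.66 155.17 351.24 155.11] [148.51  45.3  106.01  47.73  53.04  50.78  -7.26  54.27]
```

drive_tool:
  rows:
    - [[-0.104, -0.015, 0.008], [0, 0, 0], 1]
    - [[-0.104, -0.015, 0.008], [0, 0, 0], 1]
    - [[0, 0, 0], [-0.5, 3.3, -1.2], 1]
    - [[0, 0, 0], [-0.5, 3.3, -1.2], 1]
    - [[0, 0, 0], [-0.4, 3.3, -1.2], 1]
    - [[0, 0, 0], [0, 0, 0], 1]
    - [[0, 0, 0], [0, 0, 0], 1]
  force: 110

```text
clock: 4.18
position: [0.6261, -0.1011, 0.0829]
ee_rot: [0.08, 0.653, 0.75, -0.068]
contact_force: [-0.2, 0.3, -1.9]
width: 0.0203
gripper_force: 109.0
```

```bash
python3 - <<'E'
from h import *
st(); snap('wrist','w3.png')
E
```

```text
t 4.175 p [ 0.6261 -0.1011  0.0829] z [ 0.0317 -0.2067 -0.9779] y [0.9904 0.1385 0.0029] yaw_y 7.959573152523111 F [-0.2153  0.3053 -1.8502] M [ 0.1365 -0.0234  0.0281] w 0.020301670233434658 g 108.99800043609503 q [-0.1585  0.4667  1.6509 -0.2434  0.9726 -0.1648]
```

View pics/w3.png

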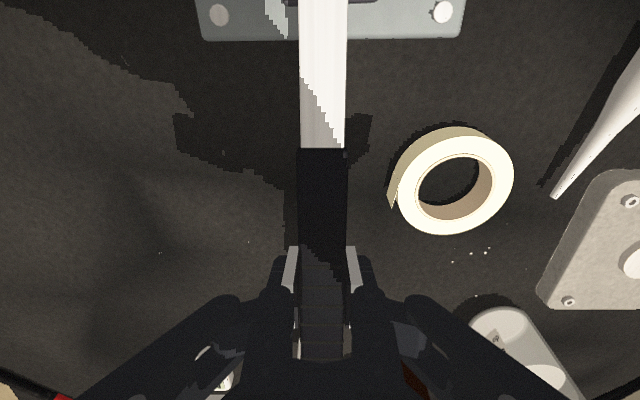

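The plate's front edge shows its corners at (201,41) and (459,38). The fulcrum's lower edge shows at row 1, columns 272–378, centred with the bar at 298–347.

```bash
python3 - <<'E'
from h import *
np.set_printoptions(precision=4,suppress=True)
w=world('w3.png',[(199,40),(461,37)],.01);print(w,np.linalg.norm(w[1]-w[0]),np.degrees(np.arctan2(*(w[1]-w[0])[[1,0]])))
e=(w[0]+w[1])/2; d=w[1]-w[0]; d/=np.linalg.norm(d); y=np.array([-d[1],d[0],0])
print('fulc nominal',e+.015*y,'lip nominal',e+.075*y)
print(world('w3.png',[(272,1),(378,1)],.012))
H=np.load('H.npy');print(hpts(H,[(0,-.12,.01)]))
E
```

```text
[[ 0.5466 -0.0123  0.01  ]
 [ 0.6856  0.0084  0.01  ]] 0.14046775645404408 8.490893374444981
fulc nominal [0.6139 0.0129 0.01  ] lip nominal [0.605  0.0722 0.01  ]
[[0.5848 0.0107 0.012 ]
 [0.6375 0.018  0.012 ]]
[[0.6132 0.0053 0.01  ]]
```

drive_tool:
  rows:
    - [[0, 0, 0], [0.2, 0, -0.2], 1]
    - [[0, 0, 0], [0, 0, -0.2], 1]
    - [[0, 0, 0], [0, 0, -0.1], 1]
    - [[0, 0, 0], [0, 0, 0], 1]

```text
clock: 4.72
position: [0.6286, -0.1006, 0.0771]
ee_rot: [0.08, 0.653, 0.75, -0.068]
contact_force: [0.3, 0.6, -3.3]
width: 0.0201
gripper_force: 109.0
```

```bash
python3 -c "
from h import *
st()"
```

```text
t 4.725 p [ 0.6286 -0.1006  0.0771] z [ 0.0311 -0.2061 -0.978 ] y [0.9903 0.1386 0.0022] yaw_y 7.9669310173330175 F [ 0.3325  0.576  -3.3009] M [0.097  0.0374 0.0021] w 0.020142123044006966 g 108.99675047228811 q [-0.1573  0.4761  1.6509 -0.2443  0.9645 -0.1615]
```

drive_tool:
  rows:
    - [[0, 0, 0], [0, 0, -0.15], 1]
    - [[0, 0, 0], [0, 0, -0.15], 1]
    - [[0, 0, 0], [0, 0, 0], 1]

```text
clock: 5.1
position: [0.6286, -0.1004, 0.0741]
ee_rot: [0.08, 0.653, 0.75, -0.068]
contact_force: [-0.0, 1.0, -2.3]
width: 0.0205
gripper_force: 109.0
```

```bash
python3 -c "
from h import *
st()"
```

```text
t 5.1 p [ 0.6286 -0.1004  0.0741] z [ 0.0312 -0.2062 -0.978 ] y [0.9903 0.139  0.0023] yaw_y 7.98788828717224 F [-0.0194  0.9884 -2.3425] M [ 0.1394 -0.0097  0.0035] w 0.02048826292900017 g 108.99695699392396 q [-0.157   0.4791  1.6543 -0.2454  0.9582 -0.1596]
```

drive_tool:
  rows:
    - [[0, 0, 0], [0, 0, -0.1], 1]
    - [[0, 0, 0], [0, 0, -0.1], 1]
    - [[0, 0, 0], [0, 0, 0], 1]

```text
clock: 5.48
position: [0.6287, -0.1004, 0.0722]
ee_rot: [0.08, 0.653, 0.75, -0.068]
contact_force: [-0.1, 0.1, -3.0]
width: 0.0204
gripper_force: 109.0
```

```bash
python3 -c "
from h import *
st()"
```

```text
t 5.475 p [ 0.6287 -0.1004  0.0722] z [ 0.0313 -0.2062 -0.978 ] y [0.9903 0.1389 0.0025] yaw_y 7.982523863185955 F [-0.0862  0.0956 -2.9665] M [ 0.1486  0.0597 -0.0468] w 0.02035329258756612 g 108.99860405677828 q [-0.157   0.4812  1.6563 -0.2461  0.954  -0.1583]
```

drive_tool:
  rows:
    - [[0, 0, 0], [0, 0, -0.1], 1]
    - [[0, 0, 0], [0, 0, -0.1], 1]
    - [[0, 0, 0], [0, 0, 0], 1]

```text
clock: 5.85
position: [0.6289, -0.1005, 0.0705]
ee_rot: [0.08, 0.653, 0.75, -0.068]
contact_force: [0.5, -0.3, -1.6]
width: 0.0205
gripper_force: 109.2
```

```bash
python3 -c "
from h import *
st();snap('wrist','w4.png');snap('scene','s4.png');snap('top','t4.png')
a=cv2.imread('pics/w4.png')[:240];b=cv2.imread('pics/t4.png')[130:270,220:400]
a=a[:,160:480]; b=cv2.resize(b,None,fx=2.6,fy=2.6,interpolation=cv2.INTER_CUBIC)
c=np.zeros((604,800,3),np.uint8)[:600];c[:240,:320]=a;c[:364,325:325+b.shape[1]]=b
s=cv2.imread('pics/s4.png')[120:300,260:460];s=cv2.resize(s,None,fx=1.6,fy=1.6,interpolation=cv2.INTER_CUBIC);c[245:245+288,:320]=s
cv2.imwrite('pics/c4.png',c)"
```

```text
t 5.85 p [ 0.6289 -0.1005  0.0705] z [ 0.0318 -0.2063 -0.978 ] y [0.9903 0.1389 0.0029] yaw_y 7.986835769931399 F [ 0.4831 -0.3259 -1.5529] M [0.2194 0.0646 0.0293] w 0.020517503030617498 g 109.15433060737996 q [-0.1571  0.4831  1.6582 -0.2469  0.9499 -0.1571]
```

View pics/c4.png

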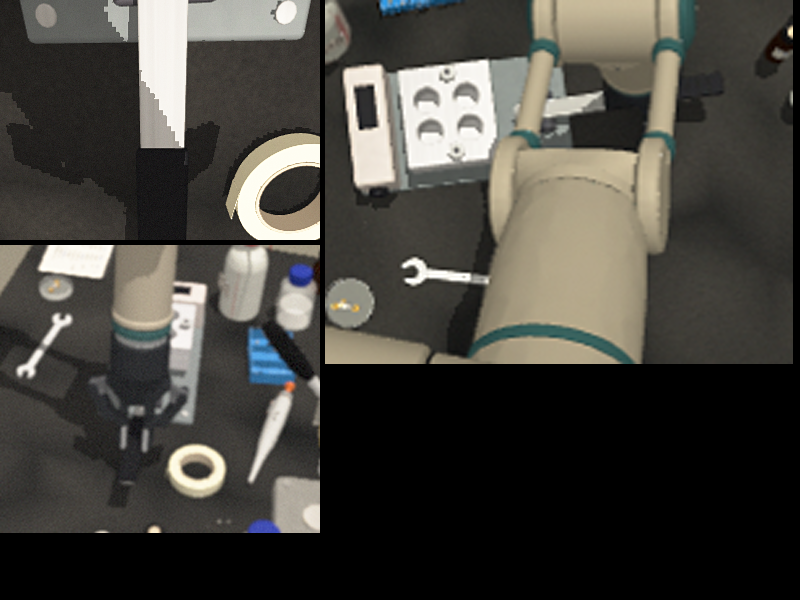

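The composite shows the tip at crop (516,112), about 20 mm short of the block edge at about (492,110), in line with the fulcrum. Force and moment show light contact, so I'll slide in along the bar axis.

drive_tool:
  rows:
    - [[0, 0, 0], [-0.1, 0.7, -0.15], 1]
    - [[0, 0, 0], [-0.1, 0.7, -0.15], 1]
    - [[0, 0, 0], [-0.1, 0.7, -0.16], 1]
    - [[0, 0, 0], [0, 0, 0], 1]

```text
clock: 6.5
position: [0.6255, -0.0781, 0.0654]
ee_rot: [0.08, 0.652, 0.751, -0.068]
contact_force: [-0.8, 1.2, -1.7]
width: 0.0201
gripper_force: 109.2
```

```bash
python3 -c "
from h import *
st()"
```

```text
t 6.5 p [ 0.6255 -0.0781  0.0654] z [ 0.0312 -0.2052 -0.9782] y [0.9902 0.1395 0.0023] yaw_y 8.021464327202313 F [-0.8312  1.1853 -1.7022] M [ 0.4537  0.0977 -0.0166] w 0.020121788029712123 g 109.22277788973588 q [-0.1223  0.4838  1.6723 -0.2495  0.9433 -0.1194]
```

drive_tool:
  rows:
    - [[0, 0, 0], [-0.1, 0.6, -0.12], 1]
    - [[0, 0, 0], [-0.1, 0.6, -0.12], 1]
    - [[0, 0, 0], [-0.05, 0.4, -0.08], 1]
    - [[0, 0, 0], [0, 0, 0], 1]

```text
clock: 7.0
position: [0.6231, -0.0627, 0.0624]
ee_rot: [0.08, 0.653, 0.75, -0.068]
contact_force: [-0.0, 1.7, -2.4]
width: 0.0199
gripper_force: 109.2
```

```bash
python3 -c "
from h import *
st()"
```

```text
t 7.0 p [ 0.6231 -0.0627  0.0624] z [ 0.0313 -0.2054 -0.9782] y [0.9903 0.1389 0.0026] yaw_y 7.984457429394598 F [-0.0261  1.6818 -2.3503] M [0.5301 0.0346 0.0006] w 0.01991174628673207 g 109.23755806619738 q [-0.0974  0.4843  1.6812 -0.2521  0.9392 -0.0909]
```

drive_tool:
  rows:
    - [[0, 0, 0], [0, 0, 0], 4.5]
    - [[0, 0, 0], [0, 0, 0], 4.5]
    - [[0, 0, 0], [0, 0, 0], 4.5]
    - [[0, 0, 0], [0, 0, 0], 4.5]
    - [[0, 0, 0], [-0.06, 0.4, 2.0], 4.5]
    - [[0, 0, 0], [-0.06, 0.4, 2.0], 4.5]
    - [[0, 0, 0], [0, 0, 0], 0]
    - [[0, 0, 0], [0, 0, 0], 0]
  force: 40

```text
clock: 8.0
position: [0.6216, -0.0555, 0.1019]
ee_rot: [0.08, 0.653, 0.75, -0.068]
contact_force: [0.4, 0.9, -0.8]
width: 0.0093
gripper_force: 0.0
```

```bash
python3 -c "
from h import *
st();snap('wrist','w5.png');snap('top','t5.png')
a=cv2.imread('pics/w5.png')[:,:];b=cv2.imread('pics/t5.png')[130:270,220:400]
b=cv2.resize(b,(300,233),interpolation=cv2.INTER_CUBIC)
a=cv2.resize(a,(500,312),interpolation=cv2.INTER_AREA)
c=np.zeros((312,800,3),np.uint8);c[:,:500]=a;c[:233,500:]=b
cv2.imwrite('pics/c5.png',c)"
```

```text
t 8.0 p [ 0.6216 -0.0555  0.1019] z [ 0.0306 -0.2062 -0.978 ] y [0.9903 0.1388 0.0017] yaw_y 7.9795512650347495 F [ 0.403   0.8556 -0.811 ] M [ 0.0994  0.0619 -0.0075] w 0.009292995696621734 g 0.0 q [-0.0854  0.4416  1.6396 -0.2397  1.0242 -0.1032]
```

View pics/c5.png

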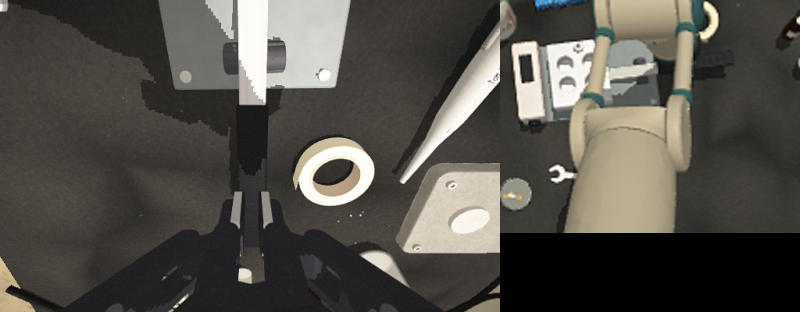

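The wrist view shows the bar lying across the middle of the fulcrum, whose centre is at about (326,72) full-scale. The sleeve edge is at about (324,133), and the tip is under the block.

```bash
python3 - <<'E'
from h import *
np.set_printoptions(precision=4,suppress=True)
f=world('w5.png',[(326,72)],.029)[0]; s=world('w5.png',[(324,133)],.047)[0]
print('fulc',f,'sleeve',s,'dist',np.linalg.norm((f-s)[:2])); 
g=f-s;print('tip y approx',s+np.array([-.139,.99,-.18])*.103)
E
```

```text
fulc [0.6118 0.0269 0.029 ] sleeve [ 0.6148 -0.0024  0.047 ] dist 0.029476281751938296
tip y approx [0.6004 0.0996 0.0285]
```

drive_tool:
  rows:
    - [[0, 0, 0], [0.4, -2.7, 0], 0]
    - [[0, 0, 0], [0.4, -2.7, 0], 0]
    - [[0, 0, 0], [0, 0, -1.0], 0]
    - [[0, 0, 0], [0, 0, -0.8], 0]
    - [[0, 0, 0], [0, 0, -0.2], 0]
    - [[0, 0, 0], [0, 0, -0.2], 0]
    - [[0, 0, 0], [0, 0, -0.2], 0]
    - [[0, 0, 0], [0, 0, 0], 0]

```text
clock: 9.1
position: [0.63, -0.1092, 0.0786]
ee_rot: [0.08, 0.653, 0.75, -0.068]
contact_force: [0.3, 0.6, -0.4]
width: 0.0001
gripper_force: 0.0
```

```bash
cat >> h.py <<'E'
def avg(n=6):
    F=[]
    for _ in range(n):
        eyes.get_calibration('top'); eyes.get_image('top'); F.append(manip.get_state()['contact_force'])
    st(); print('avgF',np.mean(F,0),np.std(F,0))
E
python3 -c "
from h import *
avg(4)"
```

```text
t 9.3 p [ 0.6301 -0.1094  0.0787] z [ 0.0319 -0.2063 -0.978 ] y [0.9903 0.1389 0.003 ] yaw_y 7.985657658530097 F [ 1.3693 -0.4647 -0.633 ] M [ 0.0829  0.0005 -0.029 ] w -8.737116695890001e-05 g 0.0 q [-0.1711  0.4766  1.6451 -0.2429  0.966  -0.177 ]
avgF [ 0.3271  0.0934 -0.1167] [0.6878 0.5285 0.3152]
```

drive_tool:
  rows:
    - [[0, 0, 0], [0, 0, -0.2], 0]
    - [[0, 0, 0], [0, 0, -0.2], 0]
    - [[0, 0, 0], [0, 0, -0.2], 0]
    - [[0, 0, 0], [0, 0, 0], 0]

```text
clock: 9.8
position: [0.6302, -0.1096, 0.0729]
ee_rot: [0.08, 0.653, 0.75, -0.068]
contact_force: [-0.6, -0.6, 3.3]
width: 0.0
gripper_force: 1.6
```

drive_tool:
  rows:
    - [[0, 0, 0], [0, 0, -0.1], 0]
    - [[0, 0, 0], [0, 0, -0.1], 0]
    - [[0, 0, 0], [0, 0, 0], 0]

```text
clock: 10.18
position: [0.6305, -0.1097, 0.072]
ee_rot: [0.081, 0.653, 0.75, -0.068]
contact_force: [-2.1, 0.9, 9.0]
width: -0.0003
gripper_force: 4.4
```

drive_tool:
  rows:
    - [[0, 0, 0], [0, 0, -0.1], 0]
    - [[0, 0, 0], [0, 0, -0.1], 0]
    - [[0, 0, 0], [0, 0, -0.1], 0]
    - [[0, 0, 0], [0, 0, 0], 0]

```text
clock: 10.68
position: [0.6308, -0.1099, 0.0707]
ee_rot: [0.082, 0.653, 0.75, -0.068]
contact_force: [-3.8, 1.7, 16.1]
width: -0.0
gripper_force: 8.3
```

drive_tool:
  rows:
    - [[0, 0, 0], [-0.05, 0, -0.1], 0]
    - [[0, 0, 0], [-0.05, 0, -0.1], 0]
    - [[0, 0, 0], [0, 0, 0], 0]

```text
clock: 11.05
position: [0.6307, -0.1102, 0.0692]
ee_rot: [0.083, 0.653, 0.75, -0.067]
contact_force: [-3.6, 1.3, 17.0]
width: 0.0006
gripper_force: 8.6
```

```bash
python3 -c "
from h import *
avg(3)"
```

```text
t 11.2 p [ 0.6306 -0.1102  0.0692] z [ 0.0364 -0.2086 -0.9773] y [0.9902 0.1395 0.0071] yaw_y 8.019668326490535 F [-3.6523  1.8882 18.099 ] M [-0.2382  0.4991 -0.0748] w 5.4020557775333714e-05 g 8.611500766128302 q [-0.1713  0.4855  1.6583 -0.2495  0.9399 -0.1687]
avgF [-3.0359  0.9516 17.651 ] [0.502  0.6873 0.6155]
```

drive_tool:
  rows:
    - [[0, 0, 0], [0, 0, -0.15], 0]
    - [[0, 0, 0], [0, 0, -0.15], 0]
    - [[0, 0, 0], [0, 0, -0.15], 0]
    - [[0, 0, 0], [0, 0, -0.15], 0]
    - [[0, 0, 0], [0, 0, 0], 0]

```text
clock: 11.82
position: [0.6308, -0.1111, 0.0635]
ee_rot: [0.083, 0.652, 0.75, -0.068]
contact_force: [-2.9, -1.7, 17.3]
width: -0.0001
gripper_force: 8.8
```

drive_tool:
  rows:
    - [[0, 0, 0], [0, 0, -0.15], 0]
    - [[0, 0, 0], [0, 0, -0.15], 0]
    - [[0, 0, 0], [0, 0, -0.15], 0]
    - [[0, 0, 0], [0, 0, -0.15], 0]
    - [[0, 0, 0], [0, 0, 0], 0]

```text
clock: 12.45
position: [0.631, -0.1118, 0.0578]
ee_rot: [0.084, 0.652, 0.75, -0.068]
contact_force: [-2.9, -1.9, 18.1]
width: -0.0006
gripper_force: 9.3
```

drive_tool:
  rows:
    - [[0, 0, 0], [0, 0, -0.15], 0]
    - [[0, 0, 0], [0, 0, -0.15], 0]
    - [[0, 0, 0], [0, 0, -0.1], 0]
    - [[0, 0, 0], [0, 0, 0], 0]

```text
clock: 12.95
position: [0.6313, -0.1119, 0.0556]
ee_rot: [0.084, 0.652, 0.75, -0.068]
contact_force: [-5.9, -2.0, 27.0]
width: 0.0003
gripper_force: 13.6
```

```bash
python3 -c "
from h import *
avg(6); snap('scene','s6.png')
a=cv2.imread('pics/s6.png')[120:260,300:440]
b=cv2.imread('pics/scene1.png')[120:260,300:440]
cv2.imwrite('pics/c6.png',cv2.resize(np.hstack([b,a]),(800,400),interpolation=cv2.INTER_CUBIC))"
```

```text
t 13.25 p [ 0.6313 -0.1119  0.0556] z [ 0.0383 -0.2121 -0.9765] y [0.9901 0.1403 0.0083] yaw_y 8.065253932738797 F [-6.6569 -1.1316 27.7189] M [-1.0161  0.8754 -0.1648] w -4.3133741010150615e-05 g 13.577223010361195 q [-0.1721  0.5006  1.6727 -0.2594  0.9092 -0.1581]
avgF [-5.9182 -1.6674 27.2596] [0.6047 0.3434 0.3564]
```

View pics/c6.png

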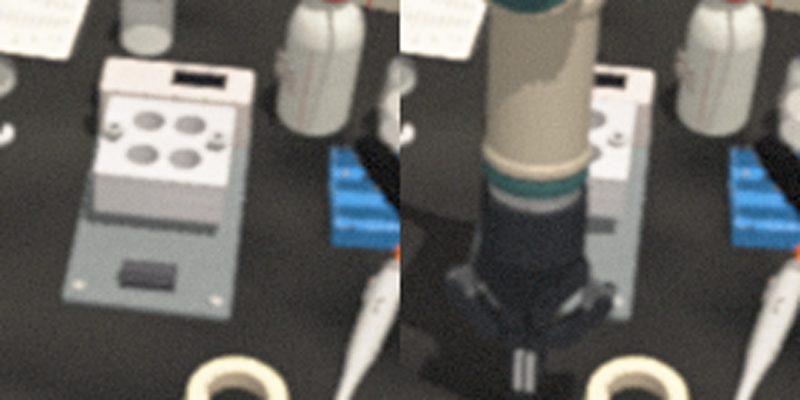

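The scene crop shows the hand pressing on the handle and the block edge raised. I'll measure the rise from the block's visible right part.

```bash
python3 - <<'E'
from h import *
np.set_printoptions(precision=2,suppress=True)
a=cv2.imread('pics/scene1.png',0).astype(np.float32);b=cv2.imread('pics/s6.png',0).astype(np.float32)
# visible block right part: cols 300+(600..635-400)/2.857
for (x0,x1,y0,y1) in((371,381,176,200),(371,380,186,206),(372,384,150,170)):
    T=a[y0:y1,x0:x1]; S=b[y0-10:y1+6,x0-2:x1+3]
    m=cv2.matchTemplate(S,T,cv2.TM_CCOEFF_NORMED); i=np.unravel_index(m.argmax(),m.shape); k=i[0]
    c=m[:,i[1]]; sub=0.5*(c[k-1]-c[k+1])/(c[k-1]-2*c[k]+c[k+1]) if 0<k<len(c)-1 else 0
    print('shift',k+sub-10,i[1]-2,m.max())
H=np.load('H.npy'); 
for z in(.028,.074): 
    P=hpts(H,[(.04,-.045,z)]);print(proj('scene1.png',P),proj('scene1.png',P+[0,0,.008]))
E
```

```text
shift -1.9788584560155869 0 0.99535465
shift -1.3907804787158966 0 0.9425351
shift -0.15377934277057648 0 0.9173256
[[370.61 198.72]] [[370.8  196.39]]
[[371.72 185.03]] [[371.92 182.57]]
```

```bash
python3 - <<'E'
from h import *
from scipy.ndimage import shift as sh
B=np.mean([cv2.imread(f'pics/{n}.png').astype(float).mean(2) for n in('scene1',)],0)
A=np.mean([eyes.get_image('scene').astype(float).mean(2) for _ in range(4)],0)
np.save('A6.npy',A)
for x0,x1,y0,y1 in((373,380,177,192),(373,380,192,205),(373,380,176,200),(375,379,177,204)):
    T=A[y0:y1,x0:x1]
    f=lambda p:(sh(B,(-p[0],p[1]),order=3)[y0:y1,x0:x1]*p[2]+p[3]-T).ravel()
    r=least_squares(f,[2,0,1,0],diff_step=1e-3,x_scale=[1,1,.1,10]);print(r.x,np.sqrt(np.mean(r.fun**2)))
print(np.c_[np.arange(174,210),B[174:210,374:380].mean(1).round(),A[174:210,374:380].mean(1).round()].astype(int).tolist())
st()
E
```

```text
[2.08422272 0.19063628 0.97803271 6.14669602] 2.202180104013727
[  1.53921508  -0.48833767   1.11174961 -17.68137704] 5.303260643755104
[2.04962752 0.02600071 0.96694817 8.84992899] 3.2644165028566823
[ 1.97451466 -0.15180481  0.96934469  7.83324081] 3.4337150272093133
[[174, 239, 242], [175, 241, 242], [176, 240, 242], [177, 240, 242], [178, 239, 242], [179, 241, 241], [180, 240, 241], [181, 239, 237], [182, 239, 218], [183, 235, 184], [184, 219, 173], [185, 184, 172], [186, 170, 173], [187, 169, 173], [188, 171, 174], [189, 171, 173], [190, 171, 171], [191, 171, 170], [192, 169, 171], [193, 167, 171], [194, 170, 169], [195, 169, 164], [196, 168, 154], [197, 161, 144], [198, 148, 144], [199, 138, 148], [200, 138, 148], [201, 142, 151], [202, 150, 158], [203, 156, 162], [204, 159, 160], [205, 159, 160], [206, 158, 159], [207, 159, 160], [208, 158, 161], [209, 160, 160]]
t 13.5 p [ 0.6313 -0.1119  0.0556] z [ 0.0383 -0.2121 -0.9765] y [0.9901 0.1403 0.0083] yaw_y 8.068237257293443 F [-5.8928 -0.8625 27.4597] M [-0.9948  0.8117 -0.1428] w 0.00015230378451566278 g 13.576892651617527 q [-0.1721  0.5007  1.6727 -0.2594  0.9092 -0.1581]
```

The block's edges rose about 7 mm and then met a hard stop at about 27 N on the handle (roughly 60 N at the lip). I'll unload and regrip the bar.

drive_tool:
  rows:
    - [[0, 0, 0], [0, 0, 1.0], 0]
    - [[0, 0, 0], [0, 0, 3.6], 5]
    - [[0.155, 0.022, 0], [-0.3, 2.3, 0], 5]
    - [[0, 0, 0], [-0.35, 2.4, 0], 5]
    - [[0, 0, 0], [0, 0, 0], 5]
    - [[0, 0, 0], [0, 0, 0], 5]
  force: 110

```text
clock: 14.25
position: [0.6224, -0.0626, 0.095]
ee_rot: [0.021, 0.656, 0.754, -0.017]
contact_force: [0.8, -0.1, 0.3]
width: 0.0501
gripper_force: 0.0
```

```bash
python3 - <<'E'
from h import *
from scipy.ndimage import shift as sh
st(); snap('wrist','w7.png')
im=cv2.imread('pics/w7.png',0); 
for r in(20,60,100): 
    w=np.where(im[r,250:400]>170)[0]+250; print(r,w.min(),w.max())
B=cv2.imread('pics/scene1.png').astype(float).mean(2)
A=np.mean([eyes.get_image('scene').astype(float).mean(2) for _ in range(4)],0);A6=np.load('A6.npy')
print(np.c_[np.arange(180,200),B[180:200,374:380].mean(1),A6[180:200,374:380].mean(1),A[180:200,374:380].mean(1)].astype(int).tolist())
E
```

```text
t 14.25 p [ 0.6224 -0.0626  0.095 ] z [ 0.0091 -0.0532 -0.9985] y [0.9903 0.1392 0.0016] yaw_y 8.004126647197296 F [ 0.8023 -0.1248  0.3312] M [-0.0203  0.0397  0.0187] w 0.050064990519612086 g 0.0 q [-0.1827  0.4539  1.6164 -0.0583  1.0534 -0.294 ]
20 271 399
60 256 399
100 285 399
[[180, 240, 241, 242], [181, 239, 236, 238], [182, 239, 218, 219], [183, 234, 184, 187], [184, 218, 173, 175], [185, 184, 172, 175], [186, 169, 173, 167], [187, 169, 173, 139], [188, 170, 174, 108], [189, 171, 172, 103], [190, 171, 170, 110], [191, 170, 170, 108], [192, 168, 171, 90], [193, 167, 170, 68], [194, 169, 169, 57], [195, 168, 164, 52], [196, 167, 153, 51], [197, 160, 143, 51], [198, 148, 144, 54], [199, 137, 148, 57]]
```

drive_tool:
  rows:
    - [[0, 0, 0], [0, 0, -2.6], 5]
    - [[0, 0, 0], [0, 0, -2.0], 5]
    - [[0, 0, 0], [0, 0, 0], 1]
    - [[0, 0, 0], [0, 0, 0], 1]
    - [[0, 0, 0], [0, 0, 0], 1]
    - [[0, 0, 0], [0, 0, 0], 1]
  force: 110

```text
clock: 15.25
position: [0.6229, -0.0625, 0.05]
ee_rot: [0.021, 0.656, 0.754, -0.016]
contact_force: [-0.0, 0.5, -2.0]
width: 0.0196
gripper_force: 108.1
```

```bash
python3 -c "
from h import *
st()"
```

```text
t 15.25 p [ 0.6229 -0.0625  0.05  ] z [ 0.0107 -0.0529 -0.9985] y [0.9904 0.1385 0.0033] yaw_y 7.958291169653725 F [-0.0497  0.5413 -1.9582] M [-0.0175  0.033  -0.0157] w 0.019643068693366503 g 108.09988538967445 q [-0.1827  0.5003  1.6663 -0.0613  0.9557 -0.2866]
```

drive_tool:
  rows:
    - [[-0.033, -0.005, 0], [0, 0, 0.32], 1]
    - [[0, 0, 0], [0.14, -1.0, 0.09], 1]
    - [[0, 0, 0], [0.28, -2.0, 0.18], 1]
    - [[0, 0, 0], [0.28, -2.0, 0.3], 1]
    - [[0, 0, 0], [0.5, -4.0, 2], 1]
    - [[0, 0, 0], [0.5, -4.0, 2], 1]
    - [[0, 0, 0], [0, -4.0, 2], 1]
    - [[0, 0, 0], [0, 0, 0], 1]

```text
clock: 16.25
position: [0.6352, -0.2116, 0.1179]
ee_rot: [0.015, 0.66, 0.751, -0.014]
contact_force: [-5.7, 50.3, 11.2]
width: 0.0193
gripper_force: 107.5
```

```bash
python3 - <<'E'
from h import *
st()
snap('scene','s8.png')
a=cv2.imread('pics/s8.png')[130:290,300:420]
b=cv2.imread('pics/scene1.png')[130:290,300:420]
cv2.imwrite('pics/c8.png',cv2.resize(np.hstack([b,a]),(800,533),interpolation=cv2.INTER_CUBIC))
E
```

```text
t 16.25 p [ 0.6352 -0.2116  0.1179] z [ 0.0046 -0.0412 -0.9991] y [ 0.9916  0.1291 -0.0007] yaw_y 7.418331569440142 F [-5.697  50.2873 11.2045] M [ 8.5819  0.887  -0.0992] w 0.019306691489537824 g 107.53235173411667 q [-0.4063  0.4902  1.4849 -0.0395  1.1462 -0.5199]
```

View pics/c8.png

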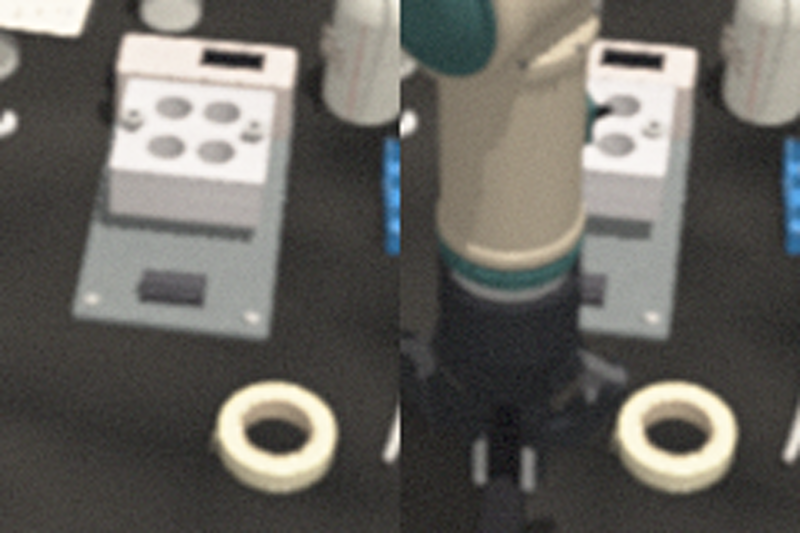

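The block is visibly up against the pin heads, but there is 50 N in +y: the handle end has met the bottles behind it. I'll back off at once.

drive_tool:
  rows:
    - [[0, 0, 0], [0, 2.0, 0], 1]
    - [[0, 0, 0], [0, 2.0, 0], 1]
    - [[0, 0, 0], [0, 0, 1.0], 1]
    - [[0, 0, 0], [0, 0, 0], 1]

```text
clock: 16.8
position: [0.6408, -0.1945, 0.1301]
ee_rot: [0.036, 0.656, 0.753, -0.027]
contact_force: [0.4, -0.7, -2.0]
width: 0.0192
gripper_force: 107.9
```

```bash
python3 - <<'E'
from h import *
st(); snap('wrist','w9.png'); snap('top','t9.png')
A=cv2.imread('pics/w9.png');B=cv2.imread('pics/t9.png')[100:290,220:460]
c=np.zeros((560,800,3),np.uint8); c[:250,:400]=cv2.resize(A,(400,250),interpolation=cv2.INTER_AREA)
c[:317,400:]=cv2.resize(B,(400,317),interpolation=cv2.INTER_CUBIC)
s=cv2.imread('pics/s8.png')[130:290,300:420]
for i,(n) in enumerate(('scene1','s8')):
    s=cv2.imread(f'pics/{n}.png')[150:205,340:400]; c[320:540,i*400:i*400+240]=cv2.resize(s,(240,220),interpolation=cv2.INTER_CUBIC)
cv2.imwrite('pics/c9.png',c)
B=cv2.imread('pics/scene1.png').astype(float).mean(2);A=cv2.imread('pics/s8.png').astype(float).mean(2)
print(np.c_[np.arange(179,202),B[179:202,365:377].mean(1),A[179:202,365:377].mean(1)].astype(int).tolist())
E
```

```text
t 16.8 p [ 0.6408 -0.1945  0.1301] z [ 0.0181 -0.0881 -0.9959] y [0.9904 0.1379 0.0058] yaw_y 7.927293743485579 F [ 0.3692 -0.6827 -1.9902] M [-0.0168 -0.0012 -0.0095] w 0.01921808912421594 g 107.86948948145437 q [-0.3582  0.4697  1.4916 -0.0842  1.1337 -0.4624]
[[179, 238, 244], [180, 243, 243], [181, 243, 233], [182, 243, 204], [183, 234, 177], [184, 206, 172], [185, 176, 173], [186, 172, 175], [187, 173, 175], [188, 174, 177], [189, 177, 175], [190, 176, 173], [191, 175, 173], [192, 172, 174], [193, 173, 174], [194, 173, 167], [195, 173, 150], [196, 167, 119], [197, 146, 102], [198, 116, 100], [199, 99, 102], [200, 98, 104], [201, 114, 121]]
```

View pics/c9.png

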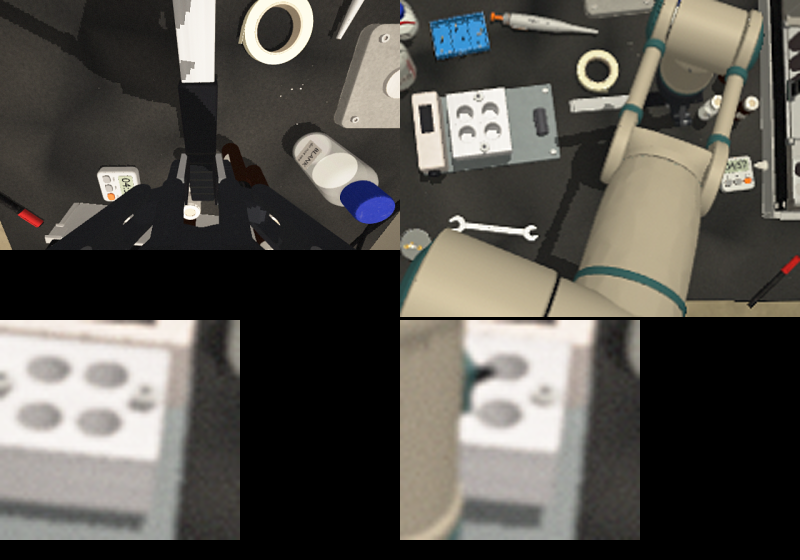

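The bar is clear of the bottles, but its pitch in the hand may have changed (the steel looks wider toward the tip). I'll estimate that from the wrist image numerically.

```bash
python3 - <<'E'
from h import *
np.set_printoptions(precision=3,suppress=True)
im=cv2.imread('pics/w9.png',0); rows=np.arange(5,125,10); E=[]
for r in rows:
    w=np.where(im[r,250:380]>150)[0]+250; w=w[w<365]; E.append((w.min()-.5,w.max()+.5))
E=np.array(E);print(np.c_[rows,E,E[:,1]-E[:,0]])
col=im[100:160,317].astype(int); print('sleeve row',100+np.argmin(np.diff(col)),col[::4])
s,R=st(); p=s['position']; X=R[:,0]; 
if X[1]<0: X=-X
n=R[:,1]; Z=R[:,2]
def model(q):
    a,zc,sf,xo,dy=q  # pitch rel tool, depth along Z, sleeve front dist, lateral, yaw
    d=X*np.cos(a)-Z*np.sin(a)+n*dy; up=-Z*np.cos(a)-X*np.sin(a); g=p+Z*zc+n*xo
    t=np.linspace(.04,.16,40); out=[]
    for sg in(-1,1):
        e=proj('w9.png',g+np.outer(t,d)+.0015*up+sg*.01*n); o=np.argsort(e[:,1]); out.append(np.interp(rows,e[o,1],e[o,0]))
    m=proj('w9.png',[g+sf*d+.0055*up])[0,1]
    return out,m
sr=100+np.argmin(np.diff(col))
def f(q):
    o,m=model(q); o=np.sort(np.array(o),0); return np.r_[o[0]-E[:,0],o[1]-E[:,1],m-sr,(q[1]-.0085)/.002]
r=least_squares(f,[0.05,.0085,.06,0,0],x_scale=[.1,.005,.01,.01,.1]); print('pitch rel tool deg',np.degrees(r.x[0]),r.x[1:],r.cost, r.fun.round(1))
d=X*np.cos(r.x[0])-Z*np.sin(r.x[0]); print('bar dir',d,'pitch world deg',np.degrees(np.arcsin(d[2])))
E
```

```text
[[  5.  299.5 344.5  45. ]
 [ 15.  300.5 344.5  44. ]
 [ 25.  295.5 343.5  48. ]
 [ 35.  294.5 343.5  49. ]
 [ 45.  280.5 343.5  63. ]
 [ 55.  281.5 343.5  62. ]
 [ 65.  282.5 343.5  61. ]
 [ 75.  283.5 343.5  60. ]
 [ 85.  284.5 342.5  58. ]
 [ 95.  286.5 342.5  56. ]
 [105.  295.5 342.5  47. ]
 [115.  303.5 342.5  39. ]]
sleeve row 131 [244 243 244 244 244 244 243 244  59  25  38  33  29  33  33]
t 16.9 p [ 0.6399 -0.1941  0.129 ] z [ 0.0159 -0.0868 -0.9961] y [0.9905 0.1374 0.0038] yaw_y 7.897941414512809 F [ 0.2973 -0.8855 -3.0146] M [0.0602 0.0238 0.0396] w 0.019521512997564872 g 107.82446944449475 q [-0.3583  0.4704  1.4931 -0.0837  1.1339 -0.4622]
pitch rel tool deg 5.0918929158791295 [ 0.005   0.0705 -0.0053  0.0365] 398.98213144463125 [ -8.9  -9.8  -4.8  -3.7  10.3   9.4   8.4   7.5   6.5   4.6  -4.4 -12.3
   1.9   1.3   1.7   1.1   0.5  -0.1  -0.7  -1.3  -0.9  -1.5  -2.1  -2.7
   0.   -1.7]
bar dir [-0.1374  0.9905  0.0006] pitch world deg 0.03296945730052684
```

```bash
python3 - <<'E'
from h import *
np.set_printoptions(precision=3,suppress=True)
im=cv2.imread('pics/w9.png',0); rows=np.arange(42,98,5); E=[]
for r in rows:
    w=np.where(im[r,250:365]>150)[0]+250; E.append((w.min()-.5,w.max()+.5))
E=np.array(E);print(E.T)
# reference pose when w9 taken
p=np.array([.6408,-.1945,.1301]); q=[.0360,.656,.753,-.027]
R=Rn.from_quat([.656,.753,-.027,.036]).as_matrix(); X=R[:,0]; X=X if X[1]>0 else -X; n=R[:,1]; Z=R[:,2]
def f(q):
    a,zc,sf,xo,dy=q
    d=X*np.cos(a)-Z*np.sin(a)+n*dy; up=-Z*np.cos(a)-X*np.sin(a); g=p+Z*zc+n*xo; t=np.linspace(.03,.17,60); o=[]
    for sg in(-1,1):
        e=proj('w9.png',g+np.outer(t,d)+.0015*up+sg*.01*n); k=np.argsort(e[:,1]); o.append(np.interp(rows,e[k,1],e[k,0]))
    m=proj('w9.png',[g+sf*d+.0055*up])[0,1]; o=np.sort(np.array(o),0)
    return np.r_[o[0]-E[:,0],o[1]-E[:,1],m-131.5,(zc-.0085)/.002]
for a0 in(0,.1,.2):
    r=least_squares(f,[a0,.0085,.06,0,0],x_scale=[.1,.005,.01,.01,.1]); print(np.degrees(r.x[0]),r.x[1:],r.cost,r.fun.round(1))
    d=X*np.cos(r.x[0])-Z*np.sin(r.x[0]);print('world pitch',np.degrees(np.arcsin(d[2])))
E
```

```text
[[287.5 280.5 281.5 281.5 282.5 283.5 283.5 284.5 284.5 285.5 285.5 286.5]
 [343.5 343.5 343.5 343.5 343.5 343.5 343.5 343.5 343.5 342.5 342.5 342.5]]
16.320936199124098 [ 0.008  0.076 -0.003 -0.005] 20.78755642194886 [-5.6  1.8  1.2  1.5  0.9  0.3  0.6 -0.   0.4 -0.3  0.1 -0.5  0.7  0.5
  0.3  0.2 -0.  -0.2 -0.4 -0.5 -0.7  0.1 -0.  -0.2  0.  -0.2]
world pitch 11.174432385257095
16.32093940828975 [ 0.008  0.076 -0.003 -0.005] 20.787556421948494 [-5.6  1.8  1.2  1.5  0.9  0.3  0.6 -0.   0.4 -0.3  0.1 -0.5  0.7  0.5
  0.3  0.2 -0.  -0.2 -0.4 -0.5 -0.7  0.1 -0.  -0.2  0.  -0.2]
world pitch 11.174435594350687
16.32093621843157 [ 0.008  0.076 -0.003 -0.005] 20.787556421949336 [-5.6  1.8  1.2  1.5  0.9  0.3  0.6 -0.   0.4 -0.3  0.1 -0.5  0.7  0.5
  0.3  0.2 -0.  -0.2 -0.4 -0.5 -0.7  0.1 -0.  -0.2  0.  -0.2]
world pitch 11.174432404564133
```

drive_tool:
  rows:
    - [[-0.1, -0.014, 0], [0, 0.5, 0], 1]
    - [[-0.1, -0.014, 0], [0, 0.5, 0], 1]
    - [[0, 0, -0.072], [-5, -0.8, 0], 1]
    - [[0, 0, -0.072], [-5, -1, 0], 1]
    - [[0, 0, -0.072], [-5, -1, 0], 1]
    - [[0, 0, -0.072], [-5, -1, 0], 1]
    - [[0, 0, -0.072], [-4.8, -1, -2], 1]
    - [[0, 0, 0], [0, 0, 0], 1]

```text
clock: 17.9
position: [0.3859, -0.2298, 0.1068]
ee_rot: [0.087, 0.774, 0.617, -0.113]
contact_force: [-0.1, -0.0, -2.5]
width: 0.0192
gripper_force: 108.2
```

```bash
python3 - <<'E'
from h import *
np.set_printoptions(precision=3,suppress=True)
s,R=st(); snap('wrist','w10.png');c=snap('scene','s10.png')
im=cv2.imread('pics/w10.png',0)
for r in range(5,140,15):
    v=im[r,250:400]>150; k=np.where(np.diff(v.astype(int)))[0]+250; print(r,k.tolist())
# scene: block lift with clear view, edge along the front top edge
B=cv2.imread('pics/scene1.png').astype(float).mean(2);A=np.mean([eyes.get_image('scene').astype(float).mean(2) for _ in range(4)],0)
print('diff check',np.abs(A-B)[160:205,335:382].mean())
from scipy.ndimage import shift as sh
for x0,x1,y0,y1 in((338,380,174,192),(345,375,190,202),(340,378,176,200)):
    T=A[y0:y1,x0:x1]
    r=least_squares(lambda p:(sh(B,(-p[0],p[1]),order=3)[y0:y1,x0:x1]*p[2]+p[3]-T).ravel(),[2,0,1,0],diff_step=1e-3,x_scale=[1,1,.1,10]);print(r.x,np.sqrt(np.mean(r.fun**2)))
E
```

```text
t 17.9 p [ 0.3859 -0.2298  0.1068] z [-0.0677 -0.2754 -0.9589] y [ 0.9748 -0.223  -0.0048] yaw_y -12.88637671507078 F [-0.1426 -0.0293 -2.5446] M [ 0.2272 -0.035   0.0395] w 0.019189121837733893 g 108.2426419564581 q [-0.4744  0.2088  2.0257 -0.3683  0.8731 -0.0168]
5 [275, 344]
20 [277, 343]
35 [279, 343]
50 [280, 343]
65 [282, 343]
80 [283, 343]
95 [285, 342]
110 [287, 342]
125 [289, 342]
diff check 14.762765957446808
[2.0431 0.2119 0.9838 5.2322] 2.372143720255261
[  1.3191  -0.5795   1.0379 -13.2698] 10.720289909500213
[ 1.7529 -0.4823  1.0425 -9.0422] 8.524693672124023
```

```bash
python3 - <<'E'
from h import *
from scipy.ndimage import shift as sh
np.set_printoptions(precision=3,suppress=True)
rows=np.arange(5,126,15);E=np.array([[275,344],[277,343],[279,343],[280,343],[282,343],[283,343],[285,342],[287,342],[289,342]])+.5
im=cv2.imread('pics/w10.png',0);col=im[100:180,317].astype(int);sr=100+np.argmin(np.diff(col))+.5
s=manip.get_state();p=np.array([.3859,-.2298,.1068]);q=s['ee_rot'];R=Rn.from_quat(np.r_[q[1:],q[0]]).as_matrix();X=R[:,0]; X=X if X[1]>0 else -X; n=R[:,1]; Z=R[:,2]
def f(q):
    a,zc,sf,xo,dy,ro=q
    d=X*np.cos(a)-Z*np.sin(a)+n*dy; up=-Z*np.cos(a)-X*np.sin(a); g=p+Z*zc+n*xo; t=np.linspace(.03,.17,60); o=[]
    nn=n*np.cos(ro)+up*np.sin(ro)
    for sg in(-1,1):
        e=proj('w10.png',g+np.outer(t,d)+.0015*up+sg*.01*nn); k=np.argsort(e[:,1]); o.append(np.interp(rows,e[k,1],e[k,0]))
    m=proj('w10.png',[g+sf*d+.0055*up])[0,1]; o=np.sort(np.array(o),0)
    return np.r_[o[0]-E[:,0],o[1]-E[:,1],m-sr,(zc-.0085)/.002,ro/.02]
r=least_squares(f,[.2,.0085,.06,0,0,0],x_scale=[.1,.005,.01,.01,.1,.1]);d=X*np.cos(r.x[0])-Z*np.sin(r.x[0])
print('sr',sr,np.degrees(r.x[0]),r.x[1:],r.cost,'world pitch',np.degrees(np.arcsin(d[2])));print(r.fun.round(1))
B=cv2.imread('pics/scene1.png').astype(float).mean(2);A=np.mean([eyes.get_image('scene').astype(float).mean(2) for _ in range(8)],0)
H=np.load('H.npy')
for x0,x1,y0,y1,loc in((336,382,178,192,(0,-.045,.074)),(352,372,178,192,(0,-.045,.074)),(343,372,160,178,(0,-.02,.074)),(340,360,160,184,(0,-.02,.074)),(335,386,142,156,None),(320,386,205,230,None)):
    T=A[y0:y1,x0:x1]
    r=least_squares(lambda p:(sh(B,(-p[0],p[1]),order=3)[y0:y1,x0:x1]*p[2]+p[3]-T).ravel(),[2 if loc else 0,0,1,0],diff_step=1e-3,x_scale=[1,1,.1,10])
    k=''
    if loc: P=hpts(H,[loc]); k=(proj('scene1.png',P)-proj('scene1.png',P+[0,0,.008]))[0,1]/8
    print(r.x,np.sqrt(np.mean(r.fun**2)),k,r.x[0]/k if k else '')
E
```

```text
sr 131.5 18.205757784073892 [ 0.009  0.077 -0.    -0.029  0.   ] 1.3106019328315655 world pitch 1.633183053508576
[ 0.5  0.1 -0.3  0.3 -0.2  0.4  0.  -0.4 -0.8 -0.7  0.2  0.1 -0.1 -0.2
 -0.3  0.6  0.4  0.3  0.   0.3  0. ]
[2.03  0.237 0.98  5.872] 2.484566070593642 0.30685967930607205 6.614529256571716
[ 2.127 -0.623  0.988  4.256] 2.4266160705452995 0.30685967930607205 6.932786717788424
[2.078 0.112 0.99  3.998] 2.8273633386600454 0.3066055679716513 6.776486729877998
[ 2.028 -0.069  0.958 11.442] 7.052982273384731 0.3066055679716513 6.614051766574916
[-0.035  0.015  1.006  5.863] 12.4307796744674  
[0.002 0.001 1.008 0.774] 2.4675314970876308
```

The bar is about level in the hand, and the block is about 6.7–6.9 mm above its start height and was up against a hard stop. I'll lay the bar down now.

drive_tool:
  rows:
    - [[-0.027, 0.006, 0], [0, 0, -4.0], 1]
    - [[0, 0, 0], [0, 0, -3.6], 1]
    - [[0, 0, 0], [0, 0, -1.0], 1]
    - [[0, 0, 0], [0, 0, -0.2], 1]
    - [[0, 0, 0], [0, 0, 0], 1]

```text
clock: 19.23
position: [0.3925, -0.231, 0.0214]
ee_rot: [0.101, 0.771, 0.617, -0.122]
contact_force: [0.8, 0.9, -2.1]
width: 0.0194
gripper_force: 108.3
```

```bash
python3 -c "
from h import *
st()"
```

```text
t 19.225 p [ 0.3925 -0.231   0.0214] z [-0.0636 -0.3054 -0.9501] y [ 0.9758 -0.2185  0.0049] yaw_y -12.619902855202014 F [ 0.8321  0.8813 -2.1216] M [ 0.1858 -0.0814  0.0079] w 0.019410423501173196 g 108.33871228060161 q [-0.4493  0.3534  2.1313 -0.5268  0.6461  0.1942]
```

drive_tool:
  rows:
    - [[0, 0, 0], [0, 0, -0.2], 1]
    - [[0, 0, 0], [0, 0, -0.2], 1]
    - [[0, 0, 0], [0, 0, -0.1], 1]
    - [[0, 0, 0], [0, 0, 0], 1]

```text
clock: 19.73
position: [0.3927, -0.2309, 0.0176]
ee_rot: [0.102, 0.771, 0.617, -0.122]
contact_force: [-0.4, 6.3, 16.0]
width: 0.0194
gripper_force: 110.2
```

drive_tool:
  rows:
    - [[0, 0, 0], [0, 0, 0.2], 1]
    - [[0, 0, 0], [0, 0, 0], 4.5]
    - [[0, 0, 0], [0, 0, 0], 5]
    - [[0, 0, 0], [0, 0, 0], 5]
    - [[0, 0, 0], [0.1, 0.6, 1.9], 5]
    - [[0, 0, 0], [0.2, 1.2, 3.8], 5]
    - [[0, 0, 0], [0.2, 1.2, 3.8], 5]
    - [[0, 0, 0], [0, 0, 0], 5]

```text
clock: 20.72
position: [0.3985, -0.2007, 0.1148]
ee_rot: [0.102, 0.771, 0.617, -0.121]
contact_force: [-0.5, -0.7, -0.6]
width: 0.0497
gripper_force: 0.0
```

```bash
python3 - <<'E'
from h import *
np.set_printoptions(precision=4,suppress=True)
st(); snap('wrist','w11.png'); im=cv2.imread('pics/w11.png',0)
for r in range(5,330,20):
    v=cv2.GaussianBlur(im,(5,5),0)[r,230:420].astype(int); k=np.where(np.diff((v>150).astype(int)))[0]+230; print(r,k.tolist(),v[::15].tolist())
E
```

```text
t 20.725 p [ 0.3985 -0.2007  0.1148] z [-0.0598 -0.3065 -0.95  ] y [ 0.976  -0.2176  0.0088] yaw_y -12.569766484230726 F [-0.4771 -0.705  -0.5912] M [ 0.1218 -0.0627  0.0365] w 0.049651654143730795 g 0.0 q [-0.3788  0.2009  2.0209 -0.4026  0.9     0.0912]
5 [300, 335] [51, 52, 93, 93, 88, 255, 255, 162, 87, 84, 83, 80, 82]
25 [300, 335] [50, 52, 51, 90, 91, 255, 255, 153, 92, 93, 95, 86, 78]
45 [302, 335] [52, 54, 57, 60, 92, 255, 255, 156, 93, 96, 95, 91, 79]
65 [303, 334] [55, 57, 59, 55, 90, 246, 255, 144, 101, 101, 97, 91, 84]
85 [304, 334] [57, 58, 59, 60, 58, 208, 255, 110, 106, 96, 96, 87, 81]
105 [305, 333] [58, 58, 58, 60, 59, 122, 218, 82, 105, 98, 100, 88, 79]
125 [] [56, 58, 59, 59, 61, 36, 36, 36, 103, 97, 90, 82, 74]
145 [] [58, 57, 101, 105, 100, 42, 37, 40, 99, 96, 86, 79, 71]
165 [] [96, 97, 99, 99, 104, 59, 37, 66, 98, 91, 83, 70, 75]
185 [] [93, 96, 98, 100, 98, 84, 69, 69, 86, 81, 73, 77, 84]
205 [] [97, 98, 95, 94, 93, 82, 63, 64, 90, 84, 73, 78, 79]
225 [] [89, 96, 98, 95, 98, 97, 61, 63, 92, 74, 73, 73, 77]
245 [238] [236, 94, 96, 99, 100, 103, 58, 75, 86, 68, 71, 76, 73]
265 [240, 252, 262, 380, 390] [238, 47, 191, 84, 99, 106, 106, 97, 86, 76, 110, 48, 75]
285 [231, 244, 255, 387, 398] [230, 167, 41, 86, 96, 95, 97, 97, 89, 87, 41, 189, 50]
305 [] [47, 47, 44, 51, 38, 91, 92, 96, 95, 86, 40, 47, 47]
325 [264, 282] [47, 46, 87, 236, 90, 93, 92, 121, 98, 92, 46, 46, 48]
```

```bash
python3 - <<'E'
from h import *
np.set_printoptions(precision=4,suppress=True)
for r,a,b in((5,300.5,335.5),(45,302.5,335.5),(85,304.5,334.5),(105,305.5,333.5)):
    w=world('w11.png',[(a,r),(b,r)],.007); d=np.linalg.norm(w[1]-w[0]); print(r,w.mean(0),'width mm',d*1000)
# 8 frames of scene: rise + bystander motion
print(manip.get_state()['clock'])
T0=cv2.imread('pics/top1.png').astype(int);T1=eyes.get_image('top')[:,:,::-1].astype(int)
D=np.abs(T1-T0).max(2)
for n,(u,v) in dict(beaker=(193,200),tape=(339,142),dish=(229,245),spanner=(275,237),timer=(421,204),vialA=(402,165),vialB=(407,137),vialC=(425,165)).items(): print(n,D[v-12:v+13,u-12:u+13].mean().round(1))
E
```

```text
5 [ 0.4193 -0.0986  0.007 ] width mm 20.1148536559233
45 [ 0.4152 -0.119   0.007 ] width mm 20.3525860042592
85 [ 0.4102 -0.1425  0.007 ] width mm 19.959029623456935
105 [ 0.4071 -0.1557  0.007 ] width mm 19.39042236207296
20.775
beaker 3.5
tape 4.0
dish 3.5
spanner 2.4
timer 4.1
vialA 3.0
vialB 2.9
vialC 3.0
```

The bar lies flat: its steel reads 20 mm wide at worktop height all along. The bystanders have not moved and the block is up, so I'm handing in.

```bash
python3 -c "
from rig import job
print(job.sign_off())"
```

```text
the job is handed in; nothing more can be done
None
```

The job is handed in, and no verdict came back: the block was levered up to a hard stop with an estimated 55–70 N at its edge (27 N on the handle), the bar lies flat on the worktop off the heater and nothing else moved, but the camera showed only about 6.7 mm of rise against the 6.5 mm needed, and the bar's handle end bumped something (probably the bottles) at about 50 N on the way out.

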